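Load the coin deposit unit and hold its key switch turned

ROBOT

A 6-joint arm with a two-finger parallel gripper is mounted at the origin on the work surface. World frame = base frame: x ahead of the robot, y to its left, z up, the work surface at z = 0. Lengths are in m, angles in rad, forces in N, time in s.
With the tool pointing down it reaches from about 0.35 to 0.85 m from the base axis. Payload 8.1 kg.
Tool frame: the origin (TCP) lies at the very end of the fingers, on their centre line; the grasp point (between the pads) lies robot.hold_point_z behind it (robot.hold_point_z is the distance from the TCP to the grasp point, in m); z points along the fingers, y is the direction in which the jaws open and shut (so a half turn about z gives the same grasp; the last joint's range is limited). The gripper opens to 93 mm and grips with 3 to 60 N. Pads are 15 mm wide; open, the fingers measure 128 mm over their backs; the gripper's body (75 mm by 188 mm) begins 65 mm behind the grasp point.
Start: joints at [-1.32, 0.13, 1.488, -0, 1.523, -0.085], TCP at [0.198, -0.566, 0.195] pointing down, gripper open.
Joint ranges: [-2.96, 2.96], [-0.89, 2.26], [0.02, 2.5], [-1.34, 4.48], [0, 2.73], [-2.66, 2.66]. Speed limits (rad/s): [2.39, 2.39, 2.79, 3.14, 3.14, 3.14].

INTERFACE

Orientations are given as a rotation vector (axis times angle).
In Python, from plant import robot, cams gives the robot as it stands. The module is installed in compiled form; this text tells all that it offers.
- The arm moves only by the tool step_arm, never from a script. Its argument "deltas" is a list of rows, each an object with "offset": the shift along the tool's x, y, z in cm, a list of three; "roll": the turn about the tool's z in rad. In form: [{"offset": [x, y, z], "roll": roll}, ...]. A call has 1 to 12 rows; each row shifts and turns the commanded pose from where the row before left it, along the tool's axes as they then stand; what a row does not reach is not made up. A row lasts 1/8 s, in which the tool goes at most 62.5 mm and 10.7 degrees, less where a joint would pass 70% of its speed; a pose out of reach is approached as far as the arm can. A call with a gripper value outside its range is refused whole. "fingers" is the finger opening in cm, from 0 to 9.3, set as the call begins (left out, the last holds). The fingers move at their own pace and stop on an object; "grip_force" is the grip in N (left out, the last holds). Time passes only in rows, so rows that do not move let the fingers close. It gives the time, the measured TCP pose, the force and the opening at its end, in the units of the state.
- robot.read_state(): the state, without advancing time (a new reading comes with each control period).
- cams.read_camera(name): name is "scene" or "top" or "wrist"; returns a dict with "pixels" (420x560x3 uint8, red, green, blue), "fx", "fy", "cx", "cy" (pixels), "extrinsics" (4x4, takes a point from world to camera coordinates). Camera axes: x right, y down, z forward; pixel columns grow to the right and rows downward; lengths in m; the calibration is good to about 2 mm. A picture is of the moment at which its call begins. There is no depth.
- robot.close_job(): hands the job in, once; it reports no verdict.
Trained networks look in a picture, given as the dict that the camera call returned (one of the last four; its "shot" number tells which), for a name from the list of things; names that differ only in an ending like _2 or _b are one class to them, and where a whole thing is asked for, a point or a joint stands for the part that bears it (a point fixed in the world has none). Each returns a list of dicts, best first, with "score" (0 to 1); they miss things now and then, are a little off and sometimes report something else, mostly with a low value. They report only what shows in the picture. A call takes as long as a camera call. They do not tell look-alikes from the thing itself.
- cams.boxes_of(picture, thing): "xy" ([column, row] in pixels, amid what is visible of it).
- cams.silhouettes(picture, thing): "mask" (420x560 bool, what is visible of it) and "xy" ([column, row] in pixels, amid what is visible of it).
- cams.pinpoint(picture, thing): "xy" ([column, row] in pixels: a listed point, or the origin of a listed thing).
The state is a dict: "t": time; "q": joint angles; "dq": joint speeds; "joint_torque": joint torques, N m; "tool_pos": TCP position; "orientation": TCP orientation; "force": force on the tool from outside, world axes, zero at the start; "wrist_torque": the same for the moment, N m; "opening": finger opening in m.
Only numpy, scipy, OpenCV 4.12 (cv2) and the standard library are available. Lean on these libraries where they do the work, as an engineer would, in place of code of your own. Each camera call takes 0.05 s, during which the arm holds its last target. There are 200 camera calls.

TASK

Stand the blue coin tube in the deposit unit's one-dot pocket and let go of it, then the red tube in the two-dot pocket. Then take the yellow-headed key from its holder, work it past the sticky pins of the lock on the unit until it is fully home, turn it a quarter turn clockwise to the stop, and finish still gripping the key and holding it turned against its spring. Leave the collection can, the stapler and the calculator where they are.

Things in the scene. Friction and masses are not known exactly. Their poses are not given: they have to be found in the camera images.
- unit: coin deposit unit, fixed: grey box with a red top, 150 (x) x 300 (y) x 90 mm high; origin at the centre of its underside, z up. On its top, in its own frame, all at x 0: one-dot pocket at y -5, two-dot pocket at y +90, key lock at y -100 mm. White dots on the -x side of each pocket mark it. Place and yaw differ from run to run.
- pocket1 (a point): centre of the mouth of the one-dot pocket, level with the unit's red top (90 mm above the desk): round hole 40 mm wide, 40 mm deep, flat floor; axes as the unit's
- pocket2 (a point): centre of the mouth of the two-dot pocket, same kind of hole, 95 mm from the first; axes as the unit's
- blue_mid (a point): centre (half-way up) of the coin tube with blue ends: upright solid cylinder 34 mm in diameter, 90 mm tall, about 200 g, standing loose on the desk. In a pocket it stands on the pocket's floor, its centre 5 mm above the unit's top and 50 mm of it showing, so take it by its upper 35 mm
- red_mid (a point): the same point of the like coin tube with red ends
- key_bow (a point): centre of the key's yellow head: 32 mm wide (x), 12 thick (y), 40 tall (z, up); pinch it across its thickness. Below hangs a steel blade 26 mm long, 14 wide (x), 6 thick (y), its last 8 mm tapering to 6 mm wide at the tip; the same when turned half round. About 40 g
- holder: grey key holder block, fixed, 60 (x) x 50 (y) x 34 mm high, origin at the centre of its underside. At the start the key stands blade down in its slot (along x), the head resting on the block's top, free to be lifted straight out
- keyway (a point): centre of the keyway's mouth in the brass lock face, 8 mm above the unit's top; turns with the lock. Chamfered slot straight down, 16.2 mm along x, 8.2 along y. Two sticky pins, 9 and 15.5 mm deep, stand 2 to 3 mm off along x, one to each side; the key's tip pushes them aside with 5 to 15 N, less with small wiggles along x. Key home: its head rests on the face, head centre 20 mm above this point
- lock_turn (a joint): turn of the lock, rad: 0 at rest, slot along the unit's x; grows clockwise seen from above, stop at 1.5 (a quarter turn). A spring of about 0.05 N m per rad turns it back when let go; the key has about 0.15 rad of play in the slot
- can_mid (a point): centre of a charity collection can, bystander: yellow discs 110 mm wide above and below a red drum, 110 mm tall, loose
- stapler_mid (a point): centre of a blue desk stapler, bystander: 140 (x) x 36 x 56 mm tall, loose
- calculator_mid (a point): centre of a flat black calculator, bystander: 130 (x) x 85 x 20 mm, loose
There are look-alikes about, which are no part of the job. Of the things shaped like the part that bears key_bow, the yellow one is meant.

How it is judged:
By the outcome, as a careful person would: the job done as asked, in the order asked, and still so for the second after the job is handed in, while the arm keeps its last pose, push and grip.
It also fails if it takes over 72 s, if anything falls off the work surface, if the arm or the gripper's body presses on something with over 40 N, if the wrist force passes 120 N, or if a joint passes its speed limit or range.

## Working session

There is one attempt and no reset: what is moved stays moved. The work goes in short steps, Python scripts to look and compute and a tool call to move; the robot and the scene stay as the last step left them, time stands still between calls to the robot, and variables do not carry over. Pictures are saved under pics/ and viewed, about 8 in all and at most 12, crops included, and the job is handed in when it is done.

Besides the shell and the picture viewer there is one more tool, called after ">>>" by a JSON object that holds its "method" and its "body". step_arm: Moves the arm, as the interface text tells. Its arguments: {"type":"object","properties":{"deltas":{"type":"array"},"fingers":{"type":"number"},"grip_force":{"type":"number"}},"required":["deltas"]}

```bash
mkdir -p pics
cat > h.py <<'E'
import numpy as np, cv2
from plant import robot, cams
from scipy.spatial.transform import Rotation as R
def P(pic):
    K=np.array([[pic['fx'],0,pic['cx']],[0,pic['fy'],pic['cy']],[0,0,1.]])
    return K@np.array(pic['extrinsics'])[:3]
def tri(obs):  # [(pic,xy),...] -> point, max residual px
    A=[]
    for p,xy in obs:
        M=P(p); A+= [xy[0]*M[2]-M[0], xy[1]*M[2]-M[1]]
    X=np.linalg.svd(np.array(A))[2][-1]; X=X[:3]/X[3]
    return X,max(np.linalg.norm(proj(p,X)-xy) for p,xy in obs)
def proj(p,X):
    v=P(p)@np.append(X,1); return v[:2]/v[2]
def atz(p,xy,z):
    M=P(p); A=np.array([xy[0]*M[2]-M[0], xy[1]*M[2]-M[1]])
    return np.append(np.linalg.solve(A[:,:2],-A[:,2]*z-A[:,3]),z)
def save(img,n): cv2.imwrite('pics/'+n,img[:,:,::-1])
def tool(X,s=None): # world point relative to the TCP in tool axes, cm
    s=s or robot.read_state()
    return R.from_rotvec(s['orientation']).inv().apply(np.array(X)-s['tool_pos'])*100
E
python3 - <<'E'
from h import *
s=robot.read_state(); print(s, robot.hold_point_z); print(R.from_rotvec(s['orientation']).as_matrix().round(3))
T=cams.read_camera('top'); S=cams.read_camera('scene')
save(T['pixels'],'t0.png'); save(S['pixels'],'s0.png')
for n in ['unit','pocket1','pocket2','blue_mid','red_mid','key_bow','holder','keyway','can_mid','stapler_mid','calculator_mid']:
    for nm,p in (('T',T),('S',S)):
        print(n,nm,[(np.round(d['xy'],1).tolist(),round(d['score'],2)) for d in cams.pinpoint(p,n)][:4])
E
```

```text
{'t': 0.0, 'q': array([-1.32041632e+00,  1.31159963e-01,  1.48925476e+00, -5.98945146e-06,
        1.52297760e+00, -8.54170058e-02]), 'dq': array([-0.00024847,  0.00074906, -0.00058533,  0.00145389, -0.00040744,
        0.00245797]), 'joint_torque': array([-4.44546240e-03, -5.59859490e+01, -4.91756237e+01,  7.67429732e-02,
        3.58760229e-02, -1.40514449e-04]), 'tool_pos': array([ 0.19757407, -0.56590619,  0.19360166]), 'orientation': array([-3.09564804e+00, -5.24694805e-01,  2.42130440e-04]), 'force': array([-0.17116957,  0.48057804,  0.28070643]), 'wrist_torque': array([0.0168768 , 0.01117208, 0.02304769]), 'opening': 0.09324103237460613} 0.0188
[[ 0.944  0.33  -0.   ]
 [ 0.33  -0.944  0.002]
 [ 0.    -0.002 -1.   ]]
unit T [([282.6, 210.0], 0.65)]
unit S [([289.9, 228.6], 0.75)]
pocket1 T [([282.4, 207.3], 0.98), ([245.3, 216.1], 0.62)]
pocket1 S [([324.8, 181.0], 0.83), ([291.0, 203.0], 0.75), ([164.7, 336.1], 0.63)]
pocket2 T [([282.4, 207.3], 0.98), ([245.3, 216.1], 0.62)]
pocket2 S [([324.8, 181.0], 0.83), ([291.0, 203.0], 0.75), ([164.7, 336.1], 0.63)]
blue_mid T [([406.2, 166.0], 0.73)]
blue_mid S [([391.4, 156.5], 0.8), ([328.2, 181.2], 0.24)]
red_mid T [([181.3, 277.9], 0.47)]
red_mid S [([356.9, 119.3], 0.71)]
key_bow T [([285.0, 284.4], 0.75), ([399.6, 245.4], 0.49), ([180.2, 148.7], 0.22)]
key_bow S [([161.3, 264.4], 0.72), ([145.0, 235.0], 0.5)]
holder T [([282.9, 213.1], 0.72), ([393.0, 241.4], 0.59), ([284.9, 214.4], 0.17)]
holder S [([148.8, 248.6], 0.58)]
keyway T [([323.1, 198.1], 0.63)]
keyway S [([248.7, 227.7], 0.75)]
can_mid T [([180.8, 147.5], 0.7), ([391.3, 243.8], 0.52), ([403.8, 165.8], 0.34)]
can_mid S [([441.1, 223.8], 0.94)]
stapler_mid T [([405.1, 162.5], 0.74)]
stapler_mid S [([170.2, 338.5], 0.59)]
calculator_mid T [([285.6, 282.5], 0.63)]
calculator_mid S [([252.2, 165.6], 0.92)]
```

Run:
```python
import cv2,numpy as np
t=cv2.imread('pics/t0.png');s=cv2.imread('pics/s0.png')
cv2.imwrite('pics/t0b.png',cv2.resize(t[90:330,120:460],None,fx=2.35,fy=2.35,interpolation=3))
```

```text
(no output)
```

View pics/t0b.png

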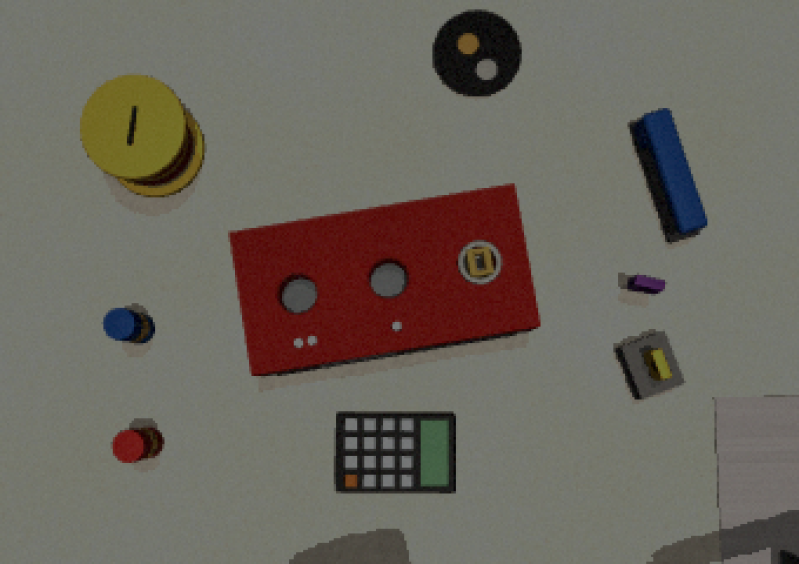

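View pics/s0.png

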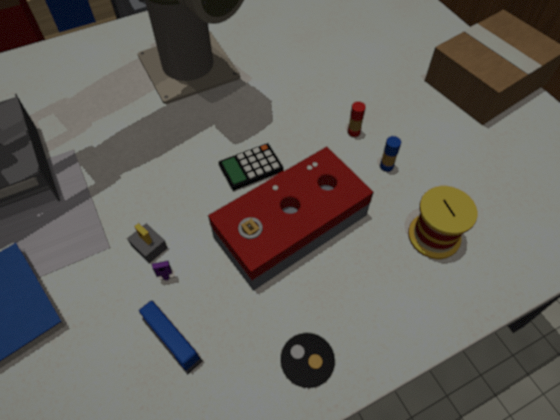

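The top view (full-frame pixels) shows pocket 1 (one dot) at (285,209), pocket 2 at (247,215) and the lock at (324,201). The blue tube top is at (172,228) and the red one at (175,280). Things shaped like the key: the yellow-headed key in the grey holder at (400,244), and a purple one lying at (395,211). By the description, it's the yellow one.

Run:
```python
from h import *
T=cams.read_camera('top'); S=cams.read_camera('scene')
o=lambda x,y:(x/2.35+120-.3,y/2.35+90-.3)
for n,a,b in [('p1',o(388,279),(290.5,204)),('p2',o(298,294),(327,182)),('lock',o(480,262),(250,228)),('blueTop',o(122,324),(393,140)),('redTop',o(129,446),(358,105)),('key',o(658,357),(144.5,232))]:
    X,r=tri([(T,a),(S,b)]); print(n,X.round(4),round(r,1))
for n,a,z in [('p1',o(388,279),.09),('p2',o(298,294),.09),('lock',o(480,262),.098),('bT',o(122,324),.09),('rT',o(129,446),.09)]: print(n,atz(T,a,z).round(4))
C=[atz(T,o(*c),.09)[:2] for c in [(231,232),(515,184),(540,326),(252,375)]]
c=np.mean(C,0); d=(C[0]-C[1])+(C[3]-C[2]); print('unit',c.round(4),'yaw',np.arctan2(-d[0],d[1]), np.linalg.norm(d)/2, np.linalg.norm(C[0]-C[3]))
for n,q in [('can',o(133,127)),('calc',o(395,452)),('stap',o(675,172)),('holder',o(650,365))]: print(n,atz(T,q,.03).round(3))
# close crop of key in scene
cv2.imwrite('pics/key.png',np.hstack([cv2.resize(i,(400,400),interpolation=3) for i in (T['pixels'][205:265,370:430,::-1],S['pixels'][215:285,120:190,::-1])]))
```

```text
p1 [0.5775 0.0033 0.0894] 0.4
p2 [0.5637 0.0959 0.0883] 0.2
lock [ 0.5926 -0.0918  0.0927] 0.1
blueTop [0.536  0.2768 0.0947] 0.5
redTop [0.4113 0.2684 0.0939] 0.1
key [ 0.4932 -0.2737  0.0707] 0.5
p1 [0.577  0.0025 0.09  ]
p2 [0.5633 0.0952 0.09  ]
lock [ 0.5918 -0.0917  0.098 ]
bT [0.5357 0.277  0.09  ]
rT [0.411  0.2692 0.09  ]
unit [0.5773 0.0063] yaw 0.15003087497541412 0.298040138723313 0.1494634580840809
can [0.757 0.282 0.03 ]
calc [ 0.398 -0.001  0.03 ]
stap [ 0.695 -0.311  0.03 ]
holder [ 0.486 -0.275  0.03 ]
```

View pics/key.png

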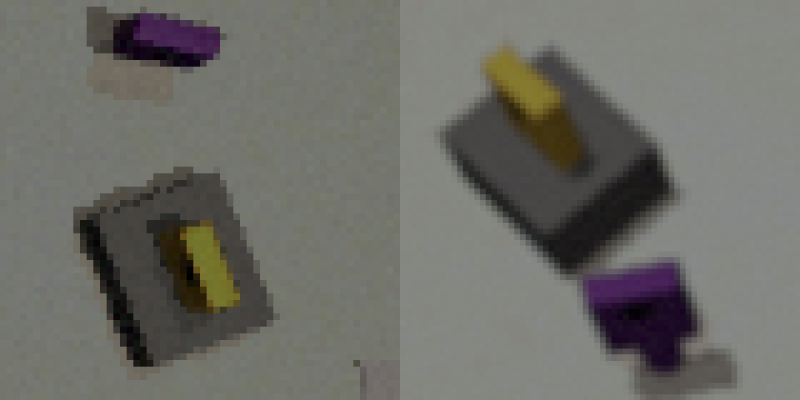

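The crop confirms the yellow key standing in the grey holder at about (400,244); the purple look-alike is a separate thing. The heights agree with the text to within 5 mm. I'm moving over the tubes and turning the tool half round, because the final key turn needs the wrist range.

>>> {"method": "step_arm", "body": {"deltas": [{"offset": [2.92, -3.78, -1.2], "roll": 0}, {"offset": [2.92, -3.78, -1.2], "roll": 0}, {"offset": [2.92, -3.78, -1.2], "roll": 0}, {"offset": [2.92, -3.78, -1.2], "roll": 0}, {"offset": [2.92, -3.78, -1.2], "roll": 0}, {"offset": [2.92, -3.78, -1.2], "roll": 0}, {"offset": [2.92, -3.78, -1.2], "roll": 0}, {"offset": [2.92, -3.78, -1.2], "roll": 0}, {"offset": [2.92, -3.78, -1.2], "roll": 0}]}}

```text
t: 2.42
tool_pos: [0.334, -0.1573, 0.3033]
orientation: [3.097, 0.524, 0.001]
force: [0.5, 0.8, 1.0]
opening: 0.0928
```

>>> {"method": "step_arm", "body": {"deltas": [{"offset": [2.92, -3.78, 0], "roll": 0}, {"offset": [2.92, -3.78, 0], "roll": 0}, {"offset": [2.92, -3.78, 0], "roll": 0}, {"offset": [2.92, -3.78, 0], "roll": 0}, {"offset": [2.92, -3.78, 0], "roll": 0}, {"offset": [2.92, -3.78, 0], "roll": 0}, {"offset": [2.92, -3.78, 0], "roll": 0}, {"offset": [2.92, -3.78, 0], "roll": 0}, {"offset": [2.92, -3.78, 0], "roll": 0}, {"offset": [0, 0, 0], "roll": -0.18}, {"offset": [0, 0, 0], "roll": -0.18}, {"offset": [0, 0, 0], "roll": -0.18}]}}

```text
t: 3.92
tool_pos: [0.4697, 0.2493, 0.3025]
orientation: [-2.841, -1.341, 0.0]
force: [0.6, -0.1, 0.0]
opening: 0.093
```

>>> {"method": "step_arm", "body": {"deltas": [{"offset": [0, 0, 0], "roll": -0.18}, {"offset": [0, 0, 0], "roll": -0.18}, {"offset": [0, 0, 0], "roll": -0.18}, {"offset": [0, 0, 0], "roll": -0.18}, {"offset": [0, 0, 0], "roll": -0.18}, {"offset": [0, 0, 0], "roll": -0.18}, {"offset": [0, 0, 0], "roll": -0.18}, {"offset": [0, 0, 0], "roll": -0.18}, {"offset": [0, 0, 0], "roll": -0.18}, {"offset": [0, 0, 0], "roll": -0.18}, {"offset": [0, 0, 0], "roll": -0.18}]}}

```text
t: 5.3
tool_pos: [0.4698, 0.2491, 0.3027]
orientation: [0.438, 3.111, 0.0]
force: [-0.1, 0.4, 0.5]
opening: 0.0935
```

>>> {"method": "step_arm", "body": {"deltas": [{"offset": [0, 0, 0], "roll": -0.18}, {"offset": [0, 0, 0], "roll": -0.18}, {"offset": [0, 0, 0], "roll": -0.18}, {"offset": [0, 0, 0], "roll": -0.08}, {"offset": [0, 0, 0], "roll": 0}]}}

```text
t: 5.92
tool_pos: [0.4698, 0.2491, 0.3027]
orientation: [-0.522, 3.098, 0.0]
force: [-0.9, -0.2, -0.1]
opening: 0.0929
```

Run:
```python
from h import *
s=robot.read_state(); m=R.from_rotvec(s['orientation']).as_matrix(); print(s['t'],s['q'].round(2),s['tool_pos'].round(4), np.arctan2(m[1,0],m[0,0]))
T=cams.read_camera('top');W=cams.read_camera('wrist'); save(W['pixels'],'w1.png')
for n in ['blue_mid','red_mid']:
  print(n,[(np.round(d['xy'],1).tolist(),round(d['score'],2)) for d in cams.pinpoint(W,n)][:4])
for z,n,X in [(0,'bT',(.536,.277,.09)),(0,'rT',(.411,.269,.09)),(0,'p2',(.5635,.0953,.09))]: print(n,proj(W,X).round(1))
print('tool rel blue',tool((.536,.277,.09)))
```

```text
5.925 [ 0.39 -0.07  1.5   0.    1.71 -1.51] [0.4698 0.2491 0.3027] -2.8079859300375882
blue_mid [([288.8, 223.2], 0.96)]
red_mid [([311.7, 139.5], 0.85)]
bT [289.  231.4]
rT [314.7 144.3]
p2 [158.7 208.9]
tool rel blue [-7.16926742  0.47431929 21.26490111]
```

View pics/w1.png

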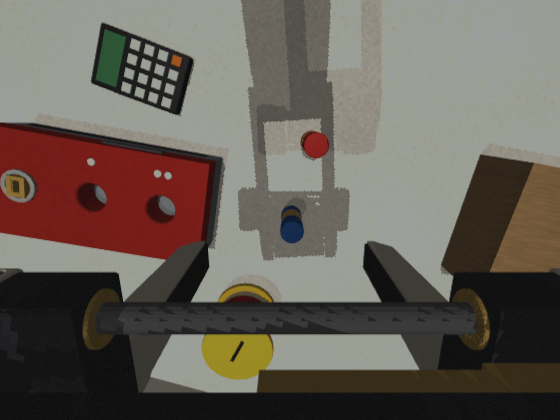

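The wrist view shows the blue tube's top at (292,232), the red one's at (316,145) and pocket 2 at (161,207). Each is within 3 px of my prediction. Going down on blue.

>>> {"method": "step_arm", "body": {"deltas": [{"offset": [-1.8, 0.2, 3], "roll": 0}, {"offset": [-1.8, 0.2, 4], "roll": 0}, {"offset": [-1.8, 0.2, 4], "roll": 0}, {"offset": [-1.77, 0.1, 4], "roll": 0}, {"offset": [0, 0, 4], "roll": 0}, {"offset": [0, 0, 3], "roll": 0}, {"offset": [0, 0, 2.5], "roll": 0}, {"offset": [0, 0, 0.4], "roll": 0}, {"offset": [0, 0, 0], "roll": 0}], "fingers": 9.3}}

```text
t: 7.25
tool_pos: [0.5355, 0.2794, 0.0542]
orientation: [-0.522, 3.098, 0.0]
force: [0.3, 0.2, 0.6]
opening: 0.0933
```

>>> {"method": "step_arm", "body": {"deltas": [{"offset": [0, 0, 0], "roll": 0}, {"offset": [0, 0, 0], "roll": 0}, {"offset": [0, 0, 0], "roll": 0}, {"offset": [0, 0, 0], "roll": 0}, {"offset": [0, 0, 0], "roll": 0}, {"offset": [0, 0, 0], "roll": 0}], "fingers": 2.5, "grip_force": 25}}

```text
t: 8.0
tool_pos: [0.5352, 0.2792, 0.0536]
orientation: [0.523, -3.098, 0.0]
force: [-0.8, 0.5, 0.3]
opening: 0.0377
```

>>> {"method": "step_arm", "body": {"deltas": [{"offset": [0, 0, -2], "roll": 0}, {"offset": [0, 0, -4], "roll": 0}, {"offset": [0, 0, -4], "roll": 0}, {"offset": [0, 0, -4], "roll": 0}, {"offset": [0, 0, 0], "roll": 0}]}}

```text
t: 8.62
tool_pos: [0.5378, 0.2803, 0.1996]
orientation: [-0.521, 3.089, 0.003]
force: [-0.1, 1.0, -2.4]
opening: 0.0332
```

```bash
cat > look.py <<'E'
from h import *
# colour blob tube axis: measure top+side centroid of given colour in each view
def blob(p,col,near,rad=40):
    im=p['pixels'].astype(int); r,g,b=im[...,0],im[...,1],im[...,2]
    m=(b>1.6*r)&(b>1.4*g)&(b>40) if col=='b' else (r>2*g)&(r>2*b)&(r>60)
    yy,xx=np.nonzero(m); k=np.hypot(xx-near[0],yy-near[1])<rad
    return np.array([xx[k].mean(),yy[k].mean()]),k.sum()
E
python3 - <<'E'
from look import *
s=robot.read_state(); print(s['t'],s['tool_pos'].round(4),s['opening'])
W=cams.read_camera('wrist');T=cams.read_camera('top');S=cams.read_camera('scene')
h=np.array(s['tool_pos'])+R.from_rotvec(s['orientation']).apply([0,0,-robot.hold_point_z])
print('hold',h.round(4))
for n,p in (('W',W),('T',T),('S',S)):
  print(n,proj(p,h).round(1),proj(p,h+[0,0,.017]).round(1),[(np.round(d['xy'],1).tolist(),round(d['score'],2)) for d in cams.pinpoint(p,'blue_mid')][:2])
save(W['pixels'],'w2.png')
print('to p1',tool((.5775,.002,.09)),'p2',tool((.5636,.0953,.09)))
E
```

```text
8.625 [0.5378 0.2803 0.1996] 0.03317071914943274
hold [0.5376 0.2803 0.2184]
W [285.8 251.9] [285.9 264.7] [([287.8, 238.7], 0.82)]
T [154.2 222.8] [151.8 222.2] []
S [407.   97.5] [408.9  90.9] [([402.9, 113.6], 0.86)]
to p1 [  4.94346798 -27.56495458  10.18057877] p2 [  3.19600291 -18.29525674  10.17235016]
```

View pics/w2.png

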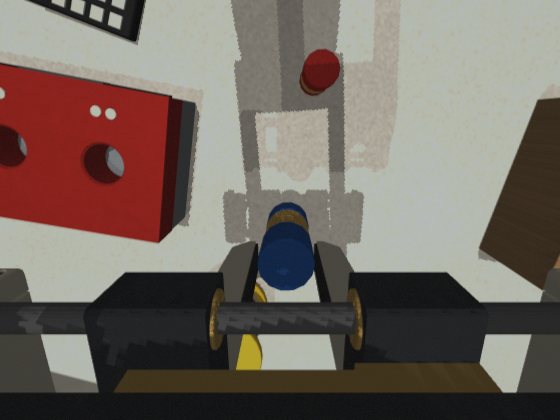

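The tube is held upright, its top at (287,262) in the wrist view, against (286,265) expected. Moving over the one-dot pocket, then a look just above it.

>>> {"method": "step_arm", "body": {"deltas": [{"offset": [0.5, -2.8, 0], "roll": 0}, {"offset": [0.8, -4.4, 0], "roll": 0}, {"offset": [0.8, -4.4, 0], "roll": 0}, {"offset": [0.8, -4.4, 0], "roll": 0}, {"offset": [0.8, -4.4, 0], "roll": 0}, {"offset": [0.8, -4.4, 0], "roll": 0}, {"offset": [0.44, -2.76, 2], "roll": 0}, {"offset": [0, 0, 2], "roll": 0}, {"offset": [0, 0, 0.5], "roll": 0}, {"offset": [0, 0, 0], "roll": 0}, {"offset": [0, 0, 0], "roll": 0}]}}

```text
t: 10.3
tool_pos: [0.5794, 0.0036, 0.1495]
orientation: [-0.524, 3.096, -0.0]
force: [0.1, 0.1, -3.1]
opening: 0.0332
```

Run:
```python
from look import *
s=robot.read_state(); print(s['t'],s['tool_pos'].round(4),s['opening'],s['orientation'])
W=cams.read_camera('wrist');T=cams.read_camera('top');S=cams.read_camera('scene')
print('p1',tool((.5775,.002,.09)))
for n in ('pocket1','blue_mid','keyway'):
 for k,p in (('W',W),('T',T),('S',S)):
  print(n,k,[(np.round(d['xy'],1).tolist(),round(d['score'],2)) for d in cams.pinpoint(p,n)][:3])
print([proj(W,x).round(1) for x in [(.5636,.0953,.09),(.5775,.002,.09),(.592,-.092,.098)]])
a=W['pixels'][:,:,::-1]; b=cv2.resize(S['pixels'][100:270,200:400,::-1],(500,420),interpolation=3)
cv2.imwrite('pics/w3.png',cv2.resize(np.hstack([a[:,30:530],b]),(800,336),interpolation=cv2.INTER_AREA))
```

```text
10.3 [0.5794 0.0036 0.1495] 0.03324793190063181 [-5.24366448e-01  3.09625355e+00 -1.91617216e-04]
p1 [ 0.23603529 -0.04205519  5.95767802]
pocket1 W [([286.4, 212.7], 0.93), ([391.2, 230.5], 0.8)]
pocket1 T [([244.8, 215.5], 0.84), ([284.0, 207.8], 0.7)]
pocket1 S [([291.9, 203.9], 0.91), ([329.9, 179.9], 0.56)]
blue_mid W [([285.4, 241.6], 0.71)]
blue_mid T []
blue_mid S []
keyway W [([171.6, 194.8], 0.62)]
keyway T []
keyway S [([248.6, 226.3], 0.74)]
[array([390.6, 231. ]), array([284.7, 211.8]), array([170.4, 194.5])]
```

View pics/w3.png

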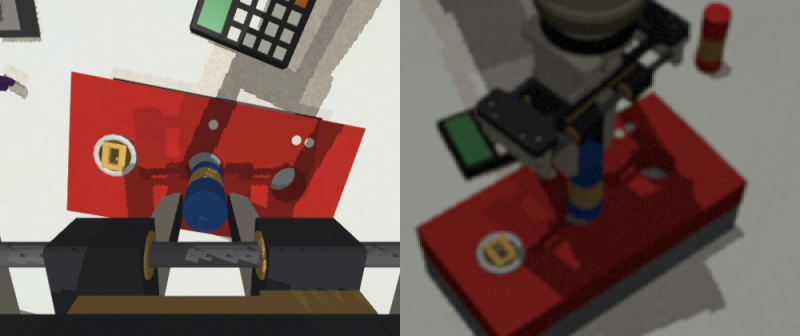

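The detector puts pocket 1 at (286,213) in the wrist view against (285,212) predicted, and the blue tube is just over it. Shift 2 mm and lower.

>>> {"method": "step_arm", "body": {"deltas": [{"offset": [0.22, 0, 0], "roll": 0}, {"offset": [0, 0, 0.6], "roll": 0}, {"offset": [0, 0, 0.6], "roll": 0}, {"offset": [0, 0, 0.6], "roll": 0}]}}

```text
t: 11.4
tool_pos: [0.5766, 0.002, 0.1299]
orientation: [0.522, -3.097, -0.0]
force: [-0.7, -0.7, -2.7]
opening: 0.0329
```

>>> {"method": "step_arm", "body": {"deltas": [{"offset": [0, 0, 0.7], "roll": 0}, {"offset": [0, 0, 0.7], "roll": 0}, {"offset": [0, 0, 0.6], "roll": 0}, {"offset": [0, 0, 0.4], "roll": 0}, {"offset": [0, 0, 0], "roll": 0}]}}

```text
t: 12.02
tool_pos: [0.578, 0.0023, 0.1082]
orientation: [-0.522, 3.095, -0.0]
force: [-1.6, 1.6, 3.6]
opening: 0.033
```

It's on the floor: the upward force appears, and the height matches the late closing at pick-up. Release, and go to red.

>>> {"method": "step_arm", "body": {"deltas": [{"offset": [0, 0, 0], "roll": 0}, {"offset": [0, 0, 0], "roll": 0}, {"offset": [0, 0, 0], "roll": 0}, {"offset": [0, 0, -2], "roll": 0}, {"offset": [0, 0, -4], "roll": 0}, {"offset": [0, 0, -4], "roll": 0}, {"offset": [0, 0, -2], "roll": 0}, {"offset": [0, 0, 0], "roll": 0}], "fingers": 6.5}}

```text
t: 13.02
tool_pos: [0.5781, 0.0018, 0.2289]
orientation: [-0.522, 3.094, -0.002]
force: [0.0, -0.6, 0.6]
opening: 0.065
```

Run:
```python
from look import *
s=robot.read_state(); print(s['t'],s['tool_pos'].round(4),s['opening'])
T=cams.read_camera('top');W=cams.read_camera('wrist');S=cams.read_camera('scene')
print('red',tool((.411,.2687,.0)))
for k,p in (('W',W),('S',S)):
  print(k,[(np.round(d['xy'],1).tolist(),round(d['score'],2)) for d in cams.pinpoint(p,'blue_mid')][:3], proj(p,(.5776,.002,.095)).round(1))
```

```text
13.025 [0.5781 0.0018 0.2289] 0.06498591381303448
red [ 6.76895346 30.5735194  22.51364124]
W [] [285.6 195.6]
S [([294.1, 205.0], 0.67)] [289.6 202.7]
```

>>> {"method": "step_arm", "body": {"deltas": [{"offset": [0.7, 3, 0], "roll": 0}, {"offset": [1, 4.6, 0], "roll": 0}, {"offset": [1, 4.6, 0], "roll": 0}, {"offset": [1, 4.6, 0], "roll": 0}, {"offset": [1, 4.6, 0], "roll": 0}, {"offset": [1, 4.6, 2], "roll": 0}, {"offset": [1.07, 4.6, 3], "roll": 0}, {"offset": [0, 0, 4], "roll": 0}, {"offset": [0, 0, 4], "roll": 0}, {"offset": [0, 0, 3], "roll": 0}, {"offset": [0, 0, 1.5], "roll": 0}, {"offset": [0, 0, 0], "roll": 0}], "fingers": 9.3}}

```text
t: 14.78
tool_pos: [0.4114, 0.2682, 0.0503]
orientation: [0.522, -3.095, 0.001]
force: [0.7, 0.1, 0.4]
opening: 0.0932
```

>>> {"method": "step_arm", "body": {"deltas": [{"offset": [0, 0, 0], "roll": 0}, {"offset": [0, 0, 0], "roll": 0}, {"offset": [0, 0, 0], "roll": 0}, {"offset": [0, 0, 0], "roll": 0}, {"offset": [0, 0, 0], "roll": 0}, {"offset": [0, 0, 0], "roll": 0}, {"offset": [0, 0, 0], "roll": 0}, {"offset": [0, 0, 0], "roll": 0}], "fingers": 2.5}}

```text
t: 15.78
tool_pos: [0.4125, 0.2689, 0.0516]
orientation: [0.523, -3.098, -0.0]
force: [-0.9, 0.8, -0.6]
opening: 0.0336
```

>>> {"method": "step_arm", "body": {"deltas": [{"offset": [0, 0, -2], "roll": 0}, {"offset": [0, 0, -4], "roll": 0}, {"offset": [0, 0, -4], "roll": 0}, {"offset": [0, 0, -4], "roll": 0}, {"offset": [0, 0, 0], "roll": 0}]}}

```text
t: 16.4
tool_pos: [0.4146, 0.2698, 0.1952]
orientation: [-0.521, 3.092, 0.003]
force: [0.8, -0.3, -2.2]
opening: 0.0329
```

Run:
```python
from look import *
s=robot.read_state(); print(s['t'],s['tool_pos'].round(4),s['opening'])
W=cams.read_camera('wrist')
h=np.array(s['tool_pos'])+[0,0,robot.hold_point_z]
print(proj(W,h-[0,0,.028]),[(np.round(d['xy'],1).tolist(),round(d['score'],2)) for d in cams.pinpoint(W,'red_mid')][:3])
print('to p2',tool((.5636,.0953,.09)))
```

```text
16.4 [0.4146 0.2698 0.1952] 0.03294287092839771
[285.7412096  235.37622622] [([286.9, 232.5], 0.92)]
to p2 [ -8.60648967 -21.33494514  10.0847461 ]
```

>>> {"method": "step_arm", "body": {"deltas": [{"offset": [-1, -2.4, 0], "roll": 0}, {"offset": [-1.9, -4.7, 0], "roll": 0}, {"offset": [-1.9, -4.7, 0], "roll": 0}, {"offset": [-1.9, -4.7, 0], "roll": 0}, {"offset": [-1.9, -4.73, 0], "roll": 0}, {"offset": [0, 0, 2.4], "roll": 0}, {"offset": [0, 0, 2.4], "roll": 0}, {"offset": [0, 0, 0], "roll": 0}, {"offset": [0, 0, 0], "roll": 0}, {"offset": [0, 0, 0], "roll": 0}]}}

```text
t: 17.75
tool_pos: [0.5638, 0.0968, 0.1447]
orientation: [-0.523, 3.096, 0.0]
force: [1.0, 0.4, -2.1]
opening: 0.0336
```

Run:
```python
from look import *
s=robot.read_state(); print(s['t'],s['tool_pos'].round(4),s['opening'])
W=cams.read_camera('wrist');T=cams.read_camera('top')
print([(np.round(d['xy'],1).tolist(),round(d['score'],2)) for d in cams.pinpoint(W,'pocket2')][:3],proj(W,(.5636,.0953,.09)))
print('to p2',tool((.5636,.0953,.09)))
```

```text
17.75 [0.5638 0.0968 0.1447] 0.033562436503021056
[] [284.18706283 215.31237222]
to p2 [ 0.07796964 -0.1214042   5.45349291]
```

>>> {"method": "step_arm", "body": {"deltas": [{"offset": [0.05, -0.12, 0], "roll": 0}, {"offset": [0, 0, 0.6], "roll": 0}, {"offset": [0, 0, 0.6], "roll": 0}, {"offset": [0, 0, 0.6], "roll": 0}]}}

```text
t: 18.4
tool_pos: [0.563, 0.0952, 0.1248]
orientation: [0.522, -3.097, -0.0]
force: [0.0, 0.4, -1.6]
opening: 0.0335
```

>>> {"method": "step_arm", "body": {"deltas": [{"offset": [0, 0, 0.7], "roll": 0}, {"offset": [0, 0, 0.7], "roll": 0}, {"offset": [0, 0, 0.6], "roll": 0}, {"offset": [0, 0, 0.2], "roll": 0}, {"offset": [0, 0, 0], "roll": 0}]}}

```text
t: 19.02
tool_pos: [0.5633, 0.0952, 0.1035]
orientation: [0.523, -3.098, -0.0]
force: [0.2, -0.0, -1.7]
opening: 0.0334
```

>>> {"method": "step_arm", "body": {"deltas": [{"offset": [0, 0, 0.2], "roll": 0}, {"offset": [0, 0, 0.15], "roll": 0}, {"offset": [0, 0, 0], "roll": 0}]}}

```text
t: 19.4
tool_pos: [0.5644, 0.0955, 0.1016]
orientation: [-0.522, 3.095, 0.0]
force: [-0.9, 1.4, 4.7]
opening: 0.0335
```

Red is on the floor. Release, rise, and go over the key.

>>> {"method": "step_arm", "body": {"deltas": [{"offset": [0, 0, 0], "roll": 0}, {"offset": [0, 0, 0], "roll": 0}, {"offset": [0, 0, 0], "roll": 0}, {"offset": [0, 0, -2], "roll": 0}, {"offset": [0, 0, -4.5], "roll": 0}, {"offset": [0, 0, -4.5], "roll": 0}, {"offset": [1, -2, -2], "roll": 0}], "fingers": 5.5}}

```text
t: 20.27
tool_pos: [0.5621, 0.0739, 0.2355]
orientation: [-0.524, 3.091, -0.001]
force: [-0.1, -0.5, 0.1]
opening: 0.0551
```

>>> {"method": "step_arm", "body": {"deltas": [{"offset": [2.2, -3.84, 0], "roll": 0}, {"offset": [2.2, -3.84, 0], "roll": 0}, {"offset": [2.2, -3.84, 0], "roll": 0}, {"offset": [2.2, -3.84, 0], "roll": 0}, {"offset": [2.2, -3.84, 0], "roll": 0}, {"offset": [2.2, -3.84, 0], "roll": 0}, {"offset": [2.2, -3.84, 0], "roll": 0}, {"offset": [2.2, -3.84, 0], "roll": 0}, {"offset": [0, 0, 0], "roll": -0.08}, {"offset": [0, 0, 0], "roll": 0}, {"offset": [0, 0, 0], "roll": 0}]}}

```text
t: 21.65
tool_pos: [0.4952, -0.2746, 0.231]
orientation: [-0.644, 3.074, -0.001]
force: [-0.3, -0.6, -0.3]
opening: 0.0549
```

Run:
```python
from look import *
s=robot.read_state(); m=R.from_rotvec(s['orientation']).as_matrix();print(s['t'],s['tool_pos'].round(4),s['q'].round(2),np.arctan2(m[1,0],m[0,0])+np.pi)
T=cams.read_camera('top');S=cams.read_camera('scene');W=cams.read_camera('wrist')
for k,p in (('W',W),('T',T),('S',S)):
  print(k,proj(p,(.4932,-.2737,.07)).round(1),[(np.round(d['xy'],1).tolist(),round(d['score'],2)) for d in cams.pinpoint(p,'key_bow')][:3])
  print([(np.round(d['xy'],1).tolist(),round(d['score'],2)) for d in cams.pinpoint(p,'keyway')][:3])
im=W['pixels'].astype(int); r,g,b=im[...,0],im[...,1],im[...,2]
mk=((r>1.8*b)&(g>1.5*b)&(r>100)&(g>0.7*r)).astype(np.uint8); mk[240:]=mk[240:]
n,l,st,c=cv2.connectedComponentsWithStats(mk)
for i in range(1,n):
  if st[i,4]>40: print(st[i],c[i].round(1))
a=W['pixels'][:,:,::-1]
b=cv2.resize(S['pixels'][100:270,200:400,::-1],(494,420),interpolation=3)
cv2.imwrite('pics/w4.png',cv2.resize(np.hstack([a,b]),(800,319),interpolation=cv2.INTER_AREA)); save(W['pixels'],'w4full.png')
```

```text
21.65 [ 0.4952 -0.2746  0.231 ] [-0.6   0.03  1.53  0.    1.58 -2.58] 0.41312325261887883
W [287.  188.3] [([266.1, 235.1], 0.76), ([283.2, 176.0], 0.55)]
[]
T [399.2 241.5] []
[([325.8, 201.2], 0.42)]
S [144.  232.2] [([159.6, 267.0], 0.73)]
[([249.9, 227.3], 0.68)]
[282 169  11  27 259] [287.  181.8]
[163 311   6  16  49] [165.3 319.8]
```

View pics/w4.png

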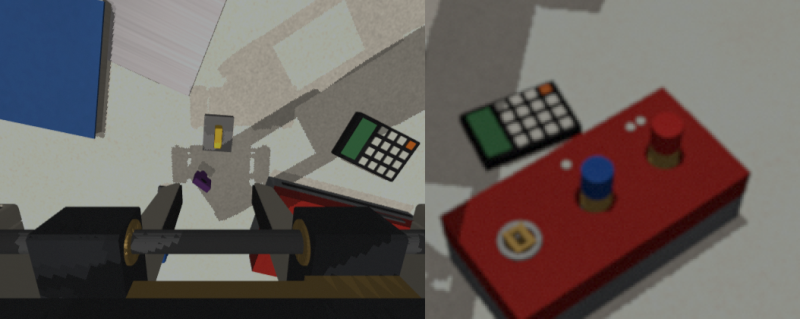

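Both tubes stand in their pockets: blue in the one-dot, red in the two-dot. The yellow key top is at (287,182) in the wrist image, aligned with the jaws; the purple one is at (266,235). Refine the key position.

Run:
```python
from h import *
W=cams.read_camera('wrist');T=cams.read_camera('top');S=cams.read_camera('scene')
def yel(p,near,rad,thr):
    im=p['pixels'].astype(int); r,g,b=im[...,0],im[...,1],im[...,2]
    mk=(r>1.8*b)&(g>1.5*b)&(r>thr); yy,xx=np.nonzero(mk); k=np.hypot(xx-near[0],yy-near[1])<rad
    pts=np.c_[xx[k],yy[k]].astype(np.float32); return pts.mean(0),cv2.minAreaRect(pts)
w=yel(W,(287,182),25,100); print('W',w)
for z in (.07,.074): print(atz(W,w[0],z).round(4))
for thr in (60,90,110):
    try:
        t=yel(T,(402,244),15,thr); print('T',thr,t, atz(T,t[0],.074).round(4), tri([(W,w[0]),(T,t[0])]))
    except Exception as e: print(e)
s=robot.read_state(); print(tool(atz(W,w[0],.074)),s['tool_pos'])
```

```text
W (array([287.05725, 181.98091], dtype=float32), ((287.0, 182.0), (26.0, 10.0), 90.0))
[ 0.4859 -0.277   0.07  ]
[ 0.4852 -0.2773  0.074 ]
T 60 (array([402., 234.], dtype=float32), ((402.0, 234.0), (0.0, 0.0), 0.0)) [ 0.5111 -0.2803  0.074 ] (array([ 0.50488576, -0.28198723,  0.05496468]), np.float64(14.123712607688995))
T 90 (array([402., 234.], dtype=float32), ((402.0, 234.0), (0.0, 0.0), 0.0)) [ 0.5111 -0.2803  0.074 ] (array([ 0.50488576, -0.28198723,  0.05496468]), np.float64(14.123712607688995))
SVD did not converge
[ 0.99437098  0.1715992  15.61086562] [ 0.49496007 -0.27489561  0.23010846]<stdin>:6: RuntimeWarning: Mean of empty slice.
  ret = um.true_divide(
```

>>> {"method": "step_arm", "body": {"deltas": [{"offset": [0.5, 0.03, 2], "roll": 0}, {"offset": [0.49, 0.02, 4], "roll": 0}, {"offset": [0, 0, 4], "roll": 0}, {"offset": [0, 0, 4], "roll": 0}, {"offset": [0, 0, 2], "roll": 0}, {"offset": [0, 0, 0], "roll": 0}, {"offset": [0, 0, 0], "roll": 0}]}}

```text
t: 23.12
tool_pos: [0.4868, -0.2793, 0.072]
orientation: [-0.646, 3.073, -0.003]
force: [0.2, -0.8, 1.2]
opening: 0.0552
```

Run:
```python
from h import *
s=robot.read_state(); print(s['t'],s['tool_pos'].round(4),tool((.4855,-.2772,.0412)),s['force'])
W=cams.read_camera('wrist'); save(cv2.resize(W['pixels'][130:330,150:430],None,fx=2,fy=2),'w5.png')
print(proj(W,s['tool_pos']),proj(W,(.4852,-.2773,.074)))
```

```text
23.125 [ 0.4868 -0.2793  0.072 ] [0.0434472  0.24868094 3.08393394] [ 0.21053763 -0.76569614  1.18795739]
[285.77252183 240.37201989] [289.44612475 240.48343211]
```

View pics/w5.png

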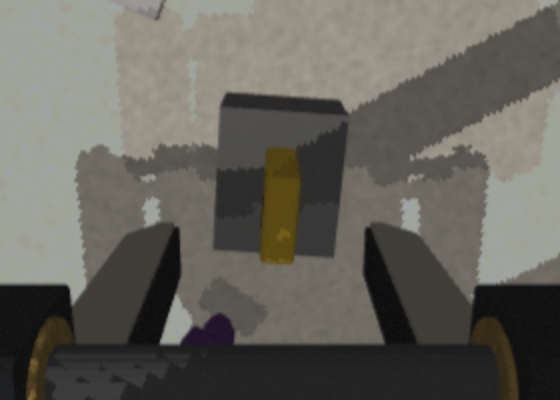

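The wrist crop shows the key head's top centre at about (290,240) and the finger midline at about 286. The key and holder are tilted some 3° to the tool, so I correct both and go down to grip.

>>> {"method": "step_arm", "body": {"deltas": [{"offset": [0.04, 0.24, 0], "roll": 0.05}, {"offset": [0, 0, 1.2], "roll": 0}, {"offset": [0, 0, 1.2], "roll": 0}, {"offset": [0, 0, 0.65], "roll": 0}, {"offset": [0, 0, 0], "roll": 0}], "fingers": 4.0}}

```text
t: 23.8
tool_pos: [0.4837, -0.2759, 0.0385]
orientation: [0.569, -3.088, -0.002]
force: [-0.2, -0.3, -0.9]
opening: 0.0398
```

>>> {"method": "step_arm", "body": {"deltas": [{"offset": [0, 0, 0], "roll": 0}, {"offset": [0, 0, 0], "roll": 0}, {"offset": [0, 0, 0], "roll": 0}, {"offset": [0, 0, 0], "roll": 0}, {"offset": [0, 0, 0], "roll": 0}], "fingers": 0.6, "grip_force": 8}}

```text
t: 24.42
tool_pos: [0.4846, -0.2765, 0.0399]
orientation: [-0.569, 3.089, -0.001]
force: [-0.1, -0.6, 3.0]
opening: 0.0121
```

Run:
```python
from h import *
s=robot.read_state(); print(s['t'],s['tool_pos'].round(4),s['force'],s['wrist_torque'],s['opening'])
```

```text
24.425 [ 0.4846 -0.2765  0.0399] [-0.10164048 -0.57744847  3.04862059] [ 0.02614029 -0.17684723  0.02597646] 0.012084400707098316
```

Gripped at 12 mm with little force. Firm up the grip and lift straight out.

>>> {"method": "step_arm", "body": {"deltas": [{"offset": [0, 0, 0], "roll": 0}, {"offset": [0, 0, 0], "roll": 0}, {"offset": [0, 0, -1], "roll": 0}, {"offset": [0, 0, -1.5], "roll": 0}, {"offset": [0, 0, -2], "roll": 0}, {"offset": [0, 0, -3], "roll": 0}, {"offset": [0, 0, -3.5], "roll": 0}, {"offset": [0, 0, -2], "roll": 0}, {"offset": [0, 0, 0], "roll": 0.11}, {"offset": [0, 0, 0], "roll": 0.105}, {"offset": [0, 0, 0], "roll": 0}], "grip_force": 50}}

```text
t: 25.8
tool_pos: [0.4843, -0.2764, 0.1699]
orientation: [0.235, -3.133, -0.0]
force: [-1.0, -0.1, -0.7]
opening: 0.0115
```

Run:
```python
from h import *
s=robot.read_state(); m=R.from_rotvec(s['orientation']).as_matrix();print(s['t'],s['tool_pos'].round(4),s['force'],s['opening'],np.arctan2(m[1,0],m[0,0])+np.pi)
print(tool((.592,-.0922,.155)))
```

```text
25.8 [ 0.4843 -0.2764  0.1699] [-1.03880295 -0.1285516  -0.66464412] 0.011525733226088191 0.1498536848747678
[-13.39862334  16.60112181   1.4905315 ]
```

>>> {"method": "step_arm", "body": {"deltas": [{"offset": [-1.2, 1.6, 0], "roll": 0}, {"offset": [-2.6, 3.2, 0], "roll": 0}, {"offset": [-3, 3.7, 0], "roll": 0}, {"offset": [-3, 3.7, 0], "roll": 0}, {"offset": [-2.4, 3, 0], "roll": 0}, {"offset": [-1.2, 1.4, 0.5], "roll": 0}, {"offset": [0, 0, 1], "roll": 0}, {"offset": [0, 0, 0], "roll": 0}, {"offset": [0, 0, 0], "roll": 0}]}}

```text
t: 26.92
tool_pos: [0.5916, -0.0935, 0.1544]
orientation: [0.232, -3.132, 0.0]
force: [-0.0, 0.5, -0.4]
opening: 0.0109
```

Run:
```python
from h import *
s=robot.read_state(); print(s['t'],s['tool_pos'].round(4),s['opening'])
print('to lock',tool((.592,-.0922,.098)))
W=cams.read_camera('wrist');T=cams.read_camera('top');S=cams.read_camera('scene')
tp=np.array(s['tool_pos'])
for k,p in (('W',W),('T',T),('S',S)):
  print(k,'lock',proj(p,(.592,-.0922,.098)).round(1),[(np.round(d['xy'],1).tolist(),round(d['score'],2)) for d in cams.pinpoint(p,'keyway')][:2],'bow',proj(p,tp+[0,0,.0141]).round(1),[(np.round(d['xy'],1).tolist(),round(d['score'],2)) for d in cams.pinpoint(p,'key_bow')][:2])
a=cv2.resize(W['pixels'][130:280,210:360,::-1],(500,500),interpolation=3); b=cv2.resize(S['pixels'][170:250,200:250+50,::-1],(300,480),interpolation=3)
b=np.vstack([b,np.zeros((20,300,3),np.uint8)])
cv2.imwrite('pics/w6.png',np.hstack([a,b]))
```

```text
26.925 [ 0.5916 -0.0935  0.1544] 0.010865162343765408
to lock [-0.06641415  0.12556861  5.641436  ]
W lock [287.2 216.3] [([286.5, 213.0], 0.65)] bow [285.7 248.8] [([111.8, 155.4], 0.68)]
T lock [324.2 201.1] [] bow [326.9 197.4] [([390.6, 211.2], 0.61), ([404.3, 164.9], 0.47)]
S lock [249.4 226.4] [([249.3, 229.4], 0.68), ([147.6, 246.3], 0.36)] bow [246.6 205.9] [([248.4, 208.5], 0.59), ([161.0, 265.1], 0.55)]
```

View pics/w6.png

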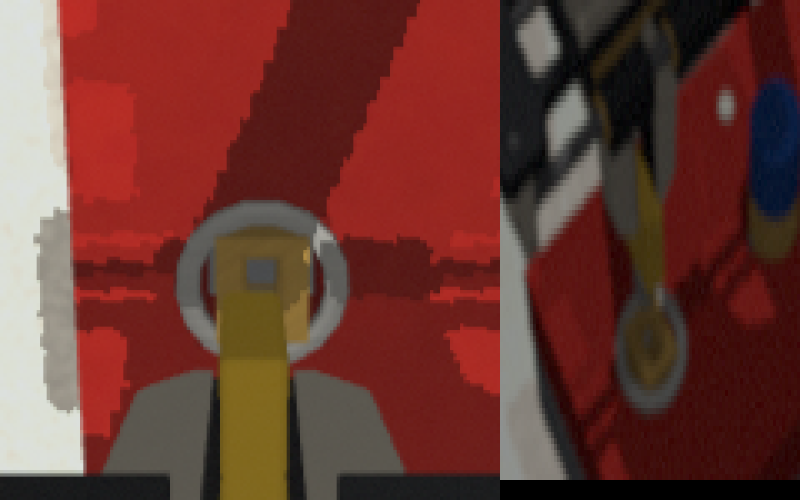

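Run:
```python
from h import *
W=cams.read_camera('wrist'); s=robot.read_state(); Rm=R.from_rotvec(s['orientation']); tp=np.array(s['tool_pos'])
c=lambda v:(proj(W,tp+Rm.apply(np.array(v)/1000))-[210,130])*10/3
for n,v in [('headbot',(-16,0,6)),('headbot+',(16,0,6)),('head +y',(16,6,6)),('top+x',(16,0,-34)),('top-x',(-16,0,-34)),('tip+x',(3,0,32)),('tip+x+y',(3,3,32)),('tip-x',(-3,0,32)),('shoulder+x',(7,3,24))]: print(n,c(v).round(0))
L=np.array([.592,-.0922,.098]); u=np.array([np.cos(.15),np.sin(.15),0]);v=np.array([-u[1],u[0],0])
for a,b in [(8.1,4.1),(8.1,-4.1),(-8.1,4.1),(-8.1,-4.1),(0,0)]: print('slot',a,b,((proj(W,L+u*a/1000+v*b/1000)-[210,130])*10/3).round(0))
print('cam pos',-np.array(W['extrinsics'])[:3,:3].T@np.array(W['extrinsics'])[:3,3]-tp)
im=W['pixels'][200:222,276:304]
print(im.sum(2)//3)
```

```text
headbot [253. 428.]
headbot+ [253. 283.]
head +y [282. 283.]
top+x [253. 354.]
top-x [253. 527.]
tip+x [253. 304.]
tip+x+y [266. 304.]
tip-x [253. 328.]
shoulder+x [266. 298.]
slot 8.1 4.1 [269. 314.]
slot 8.1 -4.1 [238. 314.]
slot -8.1 4.1 [269. 254.]
slot -8.1 -4.1 [237. 254.]
slot 0 0 [253. 284.]
cam pos [-0.07492508 -0.0113903   0.18894084]
[[ 70  69  68  69  69  68  69  69  69  69  69  68  66  67  69  70  70  69
   70  69  70  69  70  70  72  75  88 150]
 [ 76  76  75  73  75  75  75  76  75  73  73  73  75  74  76  76  74  76
   75  76  74  74  74  74  75  78  90 150]
 [ 76  75  76  75  75  76  76  75  75  74  75  75  77  78  76  76  77  76
   76  76  74  75  75  77  76  78  86 148]
 [ 76  76  75  76  76  77  75  75  74  75  76  78  77  77  76  76  76  75
   75  75  75  76  77  76  79  78  77 127]
 [ 75  75  76  76  74  75  74  74  75  77  78  77  77  77  76  75  76  75
   75  76  76  78  78  78  77  77  74  91]
 [ 76  76  75  76  73  72  71  72  73  73  73  74  74  75  73  72  71  73
   75  76  77  77  77  77  77  76  75  63]
 [ 76  74  74  73  74  71  68  73  74  73  72  72  
[... 1121 characters left out ...]
 75  76  76  77  78  74  66  70  79  90  90  92  90  91  91  68  67  70
   75  77  78  78  77  78  78  85  76  45]
 [ 77  76  76  74  75  72  70  74  79  86  86  86  86  87  90  72  68  70
   75  78  78  78  77  78  78  77  61  38]
 [ 77  74  72  70  72  71  68  72  71  72  73  73  72  73  75  70  69  71
   75  77  76  79  94  94  95  74  44  34]
 [ 76  71  68  70  70  71  70  70  69  71  71  70  70  71  71  70  68  69
   76  77  78  77  99 102 103  75  43  36]
 [ 73  69  70  70  70  70  71  70  69  69  71  70  70  70  71  70  69  69
   73  78  78  76 100 102 103  75  44  36]
 [ 71  68  67  68  70  71  69  70  69  70  71  71  70  70  71  69  70  69
   70  77  78  77 100 103 103  73  44  35]]
```

The wrist crop shows the slot end at about (287,206), about as predicted. The head sits about 1 mm toward tool −x in the grasp. Correct that and lower to the mouth.

>>> {"method": "step_arm", "body": {"deltas": [{"offset": [0.05, 0.15, 0], "roll": 0}, {"offset": [0, 0, 1], "roll": 0}, {"offset": [0, 0, 1], "roll": 0}, {"offset": [0, 0, 0.3], "roll": 0}, {"offset": [0, 0, 0.2], "roll": 0}, {"offset": [0, 0, 0.2], "roll": 0}, {"offset": [0, 0, 0], "roll": 0}]}}

```text
t: 28.3
tool_pos: [0.5915, -0.091, 0.1277]
orientation: [-0.234, 3.133, -0.0]
force: [-0.6, 0.4, -0.6]
opening: 0.0112
```

```bash
cat > st.py <<'E'
from h import *
s=robot.read_state(); m=R.from_rotvec(s['orientation']).as_matrix()
print(round(s['t'],2),'rel lock',tool((.592,-.0922,.098)).round(2),'z',s['tool_pos'][2].round(4),'Ftool',(m.T@s['force']).round(1),'Mtool',(m.T@s['wrist_torque']).round(2),'ang',np.arctan2(-m[1,0],-m[0,0]).round(3),s['opening'].round(4))
E
python3 st.py
```

```text
Traceback (most recent call last):
  File "st.py", line 3, in <module>
    print(round(s['t'],2),'rel lock',tool((.592,-.0922,.098)).round(2),'z',s['tool_pos'][2].round(4),'Ftool',(m.T@s['force']).round(1),'Mtool',(m.T@s['wrist_torque']).round(2),'ang',np.arctan2(-m[1,0],-m[0,0]).round(3),s['opening'].round(4))
                                                                                                                                                                                                                           ^^^^^^^^^^^^^^^^^^
AttributeError: 'float' object has no attribute 'round'
```

```bash
sed -i "s/s\['opening'\].round(4)/round(s['opening'],4)/" st.py; python3 st.py
```

```text
28.3 rel lock [-0.03 -0.13  2.97] z 0.1277 Ftool [0.6 0.5 0.6] Mtool [-0.04 -0.06 -0.01] ang 0.149 0.0112
```

>>> {"method": "step_arm", "body": {"deltas": [{"offset": [0, 0, 0.15], "roll": 0}, {"offset": [0, 0, 0.15], "roll": 0}, {"offset": [0, 0, 0.1], "roll": 0}, {"offset": [0, 0, 0], "roll": 0}]}}

```text
t: 28.8
tool_pos: [0.5914, -0.0909, 0.1235]
orientation: [0.234, -3.133, -0.0]
force: [0.3, -0.5, 0.1]
opening: 0.0116
```

```bash
python3 st.py
```

```text
28.8 rel lock [-0.04 -0.14  2.55] z 0.1235 Ftool [-0.2 -0.5 -0.1] Mtool [-0.07 -0.14  0.03] ang 0.149 0.0116
```

Entered freely to about 6 mm. Now push with small wiggles along x.

>>> {"method": "step_arm", "body": {"deltas": [{"offset": [0, 0, 0.15], "roll": 0}, {"offset": [0.08, 0, 0.1], "roll": 0}, {"offset": [-0.16, 0, 0.1], "roll": 0}, {"offset": [0.16, 0, 0.1], "roll": 0}, {"offset": [-0.16, 0, 0.1], "roll": 0}, {"offset": [0.08, 0, 0], "roll": 0}]}}

```text
t: 29.55
tool_pos: [0.5915, -0.0909, 0.118]
orientation: [0.234, -3.133, -0.0]
force: [0.3, 0.1, -1.3]
opening: 0.0114
```

```bash
python3 st.py
```

```text
29.55 rel lock [-0.03 -0.14  2.  ] z 0.118 Ftool [-0.4  0.   1.3] Mtool [-0.03 -0.14 -0.  ] ang 0.149 0.0114
```

>>> {"method": "step_arm", "body": {"deltas": [{"offset": [0.08, 0, 0.1], "roll": 0}, {"offset": [-0.16, 0, 0.1], "roll": 0}, {"offset": [0.16, 0, 0.1], "roll": 0}, {"offset": [-0.16, 0, 0.1], "roll": 0}, {"offset": [0.16, 0, 0.1], "roll": 0}, {"offset": [-0.16, 0, 0.1], "roll": 0}, {"offset": [0.08, 0, 0], "roll": 0}]}}

```text
t: 30.42
tool_pos: [0.5917, -0.0909, 0.112]
orientation: [-0.234, 3.133, 0.0]
force: [1.4, 0.4, -0.4]
opening: 0.0114
```

```bash
python3 st.py
```

```text
30.43 rel lock [-0.01 -0.13  1.4 ] z 0.112 Ftool [-1.4  0.2  0.4] Mtool [-0.03 -0.68 -0.03] ang 0.149 0.0114
```

>>> {"method": "step_arm", "body": {"deltas": [{"offset": [0.08, 0, 0.1], "roll": 0}, {"offset": [-0.16, 0, 0.1], "roll": 0}, {"offset": [0.16, 0, 0.1], "roll": 0}, {"offset": [-0.16, 0, 0.1], "roll": 0}, {"offset": [0.16, 0, 0.1], "roll": 0}, {"offset": [-0.16, 0, 0.1], "roll": 0}, {"offset": [0.08, 0, 0.1], "roll": 0}, {"offset": [0, 0, 0], "roll": 0}]}}

```text
t: 31.42
tool_pos: [0.5925, -0.0914, 0.1076]
orientation: [-0.234, 3.13, -0.002]
force: [-1.1, -0.4, 13.7]
opening: 0.0114
```

Run:
```python
import runpy; runpy.run_path('st.py')
from h import *
W=cams.read_camera('wrist');S=cams.read_camera('scene')
a=cv2.resize(W['pixels'][150:270,220:350,::-1],(433,400),interpolation=3); b=cv2.resize(S['pixels'][190:245,220:275,::-1],(360,360),interpolation=3)
b=np.vstack([b,np.zeros((40,360,3),np.uint8)])
cv2.imwrite('pics/w7.png',np.hstack([a,b]))
```

```text
31.43 rel lock [ 0.06 -0.07  0.96] z 0.1076 Ftool [  1.1  -0.2 -13.7] Mtool [-0.21  0.25 -0.02] ang 0.149 0.0114
```

View pics/w7.png

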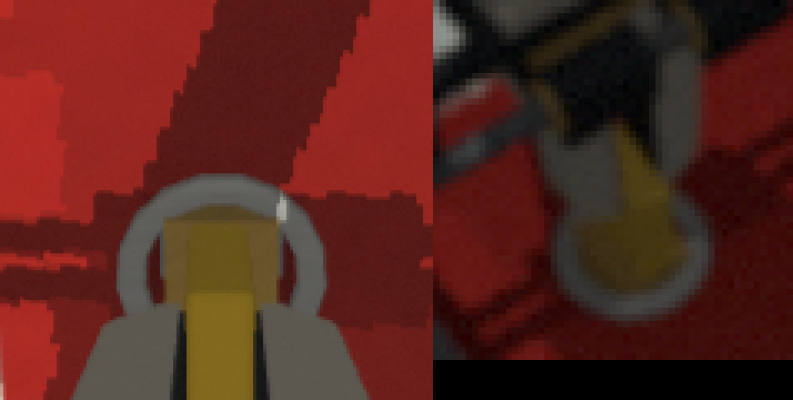

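13.7 N at about 22 mm deep is consistent with the second pin still on the taper. Keep wiggling with a little more push.

>>> {"method": "step_arm", "body": {"deltas": [{"offset": [0.1, 0, 0.05], "roll": 0}, {"offset": [-0.2, 0, 0.05], "roll": 0}, {"offset": [0.2, 0, 0.05], "roll": 0}, {"offset": [-0.2, 0, 0], "roll": 0}, {"offset": [0.2, 0, 0], "roll": 0}, {"offset": [-0.2, 0, 0], "roll": 0}, {"offset": [0.1, 0, 0], "roll": 0}, {"offset": [0, 0, 0], "roll": 0}]}}

```text
t: 32.52
tool_pos: [0.5922, -0.0914, 0.1053]
orientation: [-0.234, 3.131, -0.002]
force: [-0.4, -0.3, 9.8]
opening: 0.0112
```

```bash
python3 st.py
```

```text
32.52 rel lock [ 0.04 -0.07  0.73] z 0.1053 Ftool [ 0.4 -0.3 -9.8] Mtool [0.04 0.02 0.  ] ang 0.149 0.0112
```

>>> {"method": "step_arm", "body": {"deltas": [{"offset": [0.1, 0, 0.1], "roll": 0}, {"offset": [-0.2, 0, 0.05], "roll": 0}, {"offset": [0.2, 0, 0], "roll": 0}, {"offset": [-0.2, 0, 0], "roll": 0}, {"offset": [0.2, 0, 0], "roll": 0}, {"offset": [-0.2, 0, 0], "roll": 0}, {"offset": [0.1, 0, 0], "roll": 0}, {"offset": [0, 0, 0], "roll": 0}]}}

```text
t: 33.52
tool_pos: [0.5918, -0.0915, 0.1038]
orientation: [-0.234, 3.132, -0.002]
force: [-2.1, -0.6, 10.2]
opening: 0.0117
```

```bash
python3 st.py
```

```text
33.52 rel lock [-0.   -0.07  0.58] z 0.1038 Ftool [  2.2  -0.2 -10.2] Mtool [-0.03  0.42 -0.03] ang 0.149 0.0117
```

>>> {"method": "step_arm", "body": {"deltas": [{"offset": [0.1, 0, 0.1], "roll": 0}, {"offset": [-0.2, 0, 0.1], "roll": 0}, {"offset": [0.2, 0, 0], "roll": 0}, {"offset": [-0.2, 0, 0], "roll": 0}, {"offset": [0.2, 0, 0], "roll": 0}, {"offset": [-0.2, 0, 0], "roll": 0}, {"offset": [0.1, 0, 0], "roll": 0}, {"offset": [0, 0, 0], "roll": 0}]}}

```text
t: 34.52
tool_pos: [0.5923, -0.0916, 0.1036]
orientation: [-0.234, 3.13, -0.002]
force: [-7.0, 0.5, 21.9]
opening: 0.0117
```

```bash
python3 st.py
```

```text
34.52 rel lock [ 0.04 -0.05  0.56] z 0.1036 Ftool [  6.8   1.5 -21.9] Mtool [-0.39  1.25  0.02] ang 0.149 0.0117
```

It's home: the height holds at 0.1036 m (0.104 expected) while the force climbs with the command. Ease the push, relieve the side load and turn clockwise.

>>> {"method": "step_arm", "body": {"deltas": [{"offset": [0.1, 0, -0.15], "roll": 0}, {"offset": [0, 0, 0], "roll": 0}, {"offset": [0, 0.015, 0], "roll": 0.1}, {"offset": [0, 0.015, 0], "roll": 0.15}, {"offset": [0, 0.015, 0], "roll": 0.15}, {"offset": [0, 0, 0], "roll": 0}]}}

```text
t: 35.28
tool_pos: [0.5916, -0.0912, 0.1038]
orientation: [0.396, 3.113, -0.001]
force: [0.1, -0.4, 11.1]
opening: 0.0114
```

```bash
python3 st.py
```

```text
35.27 rel lock [-0.06 -0.09  0.58] z 0.1038 Ftool [ -0.2  -0.4 -11.1] Mtool [ 0.    0.01 -0.  ] ang -0.253 0.0114
```

>>> {"method": "step_arm", "body": {"deltas": [{"offset": [0, 0.015, 0], "roll": 0.15}, {"offset": [0, 0.015, 0], "roll": 0.15}, {"offset": [0, 0.015, 0], "roll": 0.15}, {"offset": [0, 0.015, 0], "roll": 0.15}, {"offset": [0, 0.015, 0], "roll": 0.15}, {"offset": [0, 0.015, 0], "roll": 0.15}, {"offset": [0, 0.015, 0], "roll": 0.15}, {"offset": [0, 0, 0], "roll": 0}, {"offset": [0, 0, 0], "roll": 0}]}}

```text
t: 36.4
tool_pos: [0.5922, -0.0903, 0.1038]
orientation: [1.901, 2.498, 0.002]
force: [0.1, -0.1, 12.0]
opening: 0.0118
```

```bash
python3 st.py
```

```text
36.4 rel lock [-0.18 -0.08  0.58] z 0.1038 Ftool [ -0.2   0.  -12. ] Mtool [ 0.05  0.04 -0.02] ang -1.301 0.0118
```

>>> {"method": "step_arm", "body": {"deltas": [{"offset": [0, 0.01, 0], "roll": 0.1}, {"offset": [0, 0.01, 0], "roll": 0.08}, {"offset": [0, 0, 0], "roll": 0.04}, {"offset": [0, 0, 0], "roll": 0}]}}

```text
t: 36.9
tool_pos: [0.5927, -0.0902, 0.1037]
orientation: [2.164, 2.274, 0.003]
force: [0.2, 0.1, 10.8]
opening: 0.0118
```

```bash
python3 st.py
```

```text
36.9 rel lock [-0.2  -0.08  0.57] z 0.1037 Ftool [  0.1   0.3 -10.8] Mtool [-0.29  0.07 -0.06] ang -1.521 0.0118
```

>>> {"method": "step_arm", "body": {"deltas": [{"offset": [0, 0, 0], "roll": 0.05}, {"offset": [0, 0, 0], "roll": 0.05}, {"offset": [0, 0, 0], "roll": 0}]}}

```text
t: 37.28
tool_pos: [0.5929, -0.0902, 0.1038]
orientation: [2.274, 2.163, 0.003]
force: [1.4, 0.2, 10.5]
opening: 0.0115
```

Run:
```python
import runpy; runpy.run_path('st.py')
from h import *
W=cams.read_camera('wrist');S=cams.read_camera('scene')
a=cv2.resize(W['pixels'][150:270,220:350,::-1],(433,400),interpolation=3); b=cv2.resize(S['pixels'][170:260,205:295,::-1],(360,360),interpolation=3)
b=np.vstack([b,np.zeros((40,360,3),np.uint8)])
cv2.imwrite('pics/w8.png',np.hstack([a,b]))
```

```text
37.27 rel lock [-0.2  -0.08  0.58] z 0.1038 Ftool [  0.2   1.4 -10.5] Mtool [-0.39  0.12 -0.31] ang -1.621 0.0115
```

View pics/w8.png

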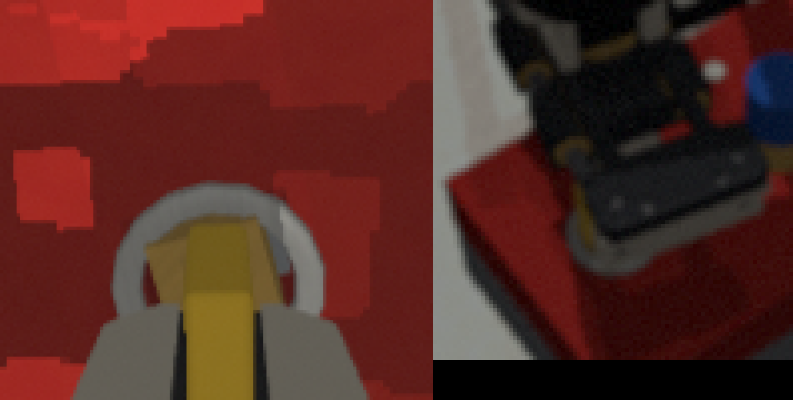

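The torque jumped from 0.06 to 0.31 N m, well above the spring's 0.075, so the lock is at its stop. The brass face at crop (215,260) shows turned, lagging the key by the play. Hold briefly, check everything once more, and hand in.

>>> {"method": "step_arm", "body": {"deltas": [{"offset": [0, 0, 0], "roll": 0}, {"offset": [0, 0, 0], "roll": 0}, {"offset": [0, 0, 0], "roll": 0}, {"offset": [0, 0, 0], "roll": 0}]}}

```text
t: 37.88
tool_pos: [0.5929, -0.0902, 0.1038]
orientation: [2.274, 2.163, 0.003]
force: [1.6, 0.8, 9.1]
opening: 0.0113
```

Run:
```python
import runpy; runpy.run_path('st.py')
from h import *
S=cams.read_camera('scene')
for n in ('blue_mid','red_mid','can_mid','stapler_mid','calculator_mid'): print(n,[(np.round(d['xy'],1).tolist(),round(d['score'],2)) for d in cams.pinpoint(S,n)][:2])
print(robot.close_job())
```

```text
37.88 rel lock [-0.21 -0.08  0.58] z 0.1038 Ftool [ 0.9  1.6 -9.1] Mtool [-0.41  0.06 -0.33] ang -1.62 0.0113
blue_mid [([289.9, 205.5], 0.94)]
red_mid [([327.8, 178.7], 0.92)]
can_mid [([442.1, 223.8], 0.77), ([289.7, 207.0], 0.46)]
stapler_mid [([167.7, 334.9], 0.75)]
calculator_mid [([251.0, 166.4], 0.57)]
the job is handed in; nothing more can be done
None
```

I handed the job in at about 38 s of the 72 s allowed; the hand-in gave no verdict. The blue tube stands released in the one-dot pocket, then the red one in the two-dot pocket. The yellow key is in the lock, turned clockwise to the stop, and still gripped.

**Last checks**
- **Tubes:** A scene picture after both releases showed each standing in its own pocket, and the detector still found them there at hand-in.
- **Key home:** The height held at 0.1036 m (0.104 expected) while the push rose to 22 N. It was still 0.1038 m at hand-in, with about 9 N of push.
- **Turned to the stop:** The resisting torque rose from 0.06 to about 0.32 N m, well above the spring's roughly 0.075. The tool had turned 1.77 rad, so the key leads the lock by about 0.27 rad. That is more than the 0.15 rad of play given; the rest is probably give in the grip. I couldn't read the lock angle directly.
- **Bystanders:** The can and calculator were within 2 px of their first detections. The stapler's was about 4 px off, which I took as detector scatter since the arm never went near it.

Nothing failed, but some early detector hits were on the wrong things, such as the stapler for the blue tube and the purple key. I used the positions seen in the pictures instead.

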